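# Hold a sample rack home on the rack reader

### The job

Slide the white sample rack over the reader's glass, keeping it flat, until it is fully home in the corner: long back side flush against the back ledge, end against the side stop. Then press the green start button all the way down and let it spring back up. The moving scan head shakes a loose rack out of place, so finally hold the rack with one firm diagonal push, about the weight of a litre of water, down onto the glass and back against the ledge at once, and finish while still holding it like that; never bear hard on the glass, and leave everything else on the bench where it is.

Things in the scene. Friction and masses are not known exactly. Their poses are not given: they have to be found in the camera images.
- reader: flatbed rack reader standing fixed on the bench: light grey case with a navy foot, 270 (x) by 270 (y) by 70 mm high. Origin at the centre of its underside; its x points from the control strip (front, robot side) to the back ledge, its y to the side with the stop, z up. On its deck, in this frame: control strip x -132..-82 mm, glass, ledge, stop, and the button at x -108, y -98 mm. Its place and yaw on the bench vary
- window: dark scanning glass of the reader, 154 by 194 mm, its top 71 mm above the bench and 1 mm above the deck around it; in the reader's frame it spans x -78..+76, y -108..+86 mm. Origin 1 mm below the middle of its top face, axes as the reader's
- ledge: straight red-anodised aluminium back ledge fixed on the reader's deck, 205 mm long, 12 mm thick, its top 14.5 mm above the glass. Its flat inner face looks to the reader's -x and lies in the plane of reader x = +75 mm; origin at the foot of that face, at its middle, 70 mm above the bench; axes as the reader's
- stop: red-anodised aluminium side stop fixed on the reader's deck, 85 mm long, 12 mm thick, top 14.5 mm above the glass. Its flat inner face looks to the reader's -y and lies in the plane of reader y = +85 mm; origin at the foot of that face, at its middle, 70 mm above the bench; axes as the reader's
- corner (a point): point on the glass (71 mm above the bench) where the planes of the ledge's and the stop's inner faces meet: reader x +75, y +85 mm; axes as the reader's. An orange square is printed on the deck just outside it
- rack: loose white plastic sample rack full of tubes with blue and a few orange caps, 85.5 (x) by 127.8 (y) mm, about 0.26 kg, standing flat on the glass 18 to 45 mm short of the ledge and of the stop and up to about 8 degrees askew. Its solid rim is 36 mm high; the block of caps (72 by 111 mm, in the middle) stands 6 mm higher. Origin at the centre of its underside; x towards the ledge, y towards the stop, z up. It slides easily on the glass (friction about 0.3)
- rack_corner (a point): corner of the rack's underside that belongs in the reader's corner (rack x +42.75, y +63.9 mm; orange mark on the rim above it). When home it meets corner
- rack_front (a point): middle of the upper edge of the rack's long front side, which faces away from the ledge (rack x -42.75, y 0, 36 mm above its underside): the place for the diagonal push
- rack_end (a point): middle of the upper edge of the rack's short end that faces away from the stop (rack x 0, y -63.9, 36 mm above its underside)
- start (a joint): travel of the green start button in m: 0 up, 0.006 fully down; a spring returns it. It needs about 1.5 N to start and 5 N to bottom out
- start_top (a point): centre of the top face of the start button, a green disc of 28 mm diameter in a black collar of 44 mm diameter (collar top 12 mm above the deck, button top 10 mm above the collar when up); it is pressed straight down and moves with the button
- amber_bottle: bystander: amber glass bottle with a black cap, 56 mm diameter, 115 mm high, origin under its centre
- white_jar: bystander: white plastic jar with a blue cap, 54 mm diameter, 85 mm high, origin under its centre
- reagent_bottle: bystander: clear glass bottle with a glass stopper and a paper label, 52 mm diameter, 118 mm high, origin under its centre
- rack_lid: bystander: clear lid of the rack, 88 by 130 by 15 mm, lying on the bench, origin under its centre
- spare_rack: bystander: empty teal rack, 85.5 by 127.8 by 34 mm, on the bench, origin under its centre
- marker: bystander: white marker pen with a red cap, 135 mm long along its x, 14 mm thick, lying on the bench, origin under its middle

How it is judged (in metres and radians):
On the way, in this order (a step that is already met when the one before it is completed fails the run):
1. the rack is fully home in the reader's corner, flush with the ledge and against the stop (x of rack_corner in the frame of corner above -0.004 m and y of rack_corner in the frame of corner above -0.004 m and angle between the x axis of rack and the x axis of reader, either way round below 0.035 rad and angle between rack's own z axis and vertical below 0.03 rad), for 0.2 s.
2. the start button is pressed fully down (value of joint start above 0.005 m), for 0.05 s.
3. the start button is let up again (value of joint start below 0.001 m), for 0.1 s.
4. the rack, home, is held down on the glass and back against the ledge by one push of the robot (contact force between rack and ledge above 1.5 N and contact force between rack and window above 5.5 N), for 0.5 s.
At the end, for the whole second after the job is handed in: Rack at rest, flat on the glass, within 3 mm of the ledge, 4 mm of the stop and 0.025 rad of square; the robot still pushes it (over 3 N) so that it bears on the ledge with over 1.5 N and on the glass with over 5.5 N, its weight of 1.9 to 3.3 N included; button up (all of step 4 and x of rack_corner in the frame of corner above -0.003 m and y of rack_corner in the frame of corner above -0.004 m and z of rack_corner in the frame of corner below 0.002 m and angle between the x axis of rack and the x axis of reader, either way round below 0.025 rad and angle between rack's own z axis and vertical below 0.025 rad and (contact force between rack and the fingers above 3 N or contact force between rack and the arm above 3 N) and linear speed of rack below 0.005 m/s and value of joint start below 0.001 m); the arm keeps its last pose, push and grip.
It fails at once if the rack is tipped or lifted off the glass (angle between rack's own z axis and vertical above 0.2 rad or z of rack_corner in the frame of corner above 0.012 m).
It fails at once if the glass is loaded with more than 60 N (contact force between any of rack, the arm, the fingers and window above 60 N).
It fails at once if a bystander is moved by more than 15 mm (distance of any of amber_bottle, white_jar, reagent_bottle, rack_lid, spare_rack, marker from where it was at the start of the episode above 0.015 m).
It also fails if it takes over 61 s, if anything falls off the work surface, if the arm or the gripper's body presses on something with over 40 N, if the wrist force passes 120 N, or if a joint passes its speed limit or range.

### The arm

A 6-joint arm with a two-finger parallel gripper is mounted at the origin on the work surface. World frame = base frame: x ahead of the robot, y to its left, z up, the work surface at z = 0. Lengths are in mm, angles in rad, forces in N, time in s.
With the tool pointing down it reaches from about 400 to 925 mm from the base axis. Payload 12.5 kg.
Tool frame: the origin (TCP) lies midway between the tips of the shut fingers; the grasp point (between the pads) lies 19 mm behind it (env.grip_depth is the distance from the TCP to the grasp point, in mm); z points along the fingers, y is the line along which they close (so a half turn about z gives the same grasp; the last joint's range is limited). The gripper opens to 95 mm and grips with 3 to 60 N. Pads are 20 mm wide; open, the fingers measure 119 mm over their backs; the gripper's body (75 mm by 180 mm) begins 59 mm behind the grasp point.
Start: joints at [-1.309, 0.491, 1.559, -0, 1.092, -0.106], TCP at [224.751, -583.21, 214.661] pointing down, gripper open.
Joint ranges: [-3.1, 3.1], [-0.84, 2.19], [0.05, 2.79], [-1.13, 4.28], [0.06, 2.93], [-2.69, 2.69]. Speed limits (rad/s): [2.22, 2.22, 2.79, 3.14, 3.14, 3.14].

### API

Orientations are given as [roll, pitch, yaw] about the fixed x, y, z axes, in that order (R = Rz(yaw) Ry(pitch) Rx(roll)).
In Python, from cell import monitor, viewer, order, env gives the robot as it stands.
- The arm moves only by the tool move_arm, never from a script. Its argument "moves" is one flat list of numbers, 4 for each row, row after row: the shift along the tool's x, y, z normalised to -1 to 1, where 1 is 0.15 m, then the turn about the tool's z normalised to -1 to 1, where 1 is pi/2 rad. A call has 1 to 10 rows; each row shifts and turns the commanded pose from where the row before left it, along the tool's axes as they then stand; what a row does not reach is not made up. A row lasts 1/8 s, in which the tool goes at most 62.5 mm and 10.7 degrees, less where a joint would pass 70% of its speed; a pose out of reach is approached as far as the arm can. A call with a number of a shift or a turn outside -1 to 1 is refused whole. A call with a gripper value outside its range is refused whole. "claw" is the finger opening in mm, from 0 to 95.1, set as the call begins (left out, the last holds). The fingers move at their own pace and stop on an object; the grip force is fixed at half the most. Time passes only in rows, so rows that do not move let the fingers close. It gives the time, the measured TCP pose, the force, the opening and the grip force at its end, in the units of the state.
- monitor.state(): the state, without advancing time (a new reading comes with each control period).
- viewer.read_camera(name): name is "scene" or "top" or "wrist"; returns the picture (400x640x3 uint8, red, green, blue); there is no depth.
- viewer.camera_info(name): a dict with "K" (3x3 intrinsics, pixels), "camera_from_world" (4x4, takes a point from world to camera coordinates). Camera axes: x right, y down, z forward; pixel columns grow to the right and rows downward; lengths in mm; the calibration is good to about 2 mm. A picture is of the moment at which its call begins: read the wrist's pose just before it. camera_info takes no time and is no camera call; for the wrist camera it gives the pose at the moment of the call.
- order.job_done(): hands the job in; it is judged then, once.
The state is a dict: "t": time; "joints": joint angles; "qvel": joint speeds; "tau": joint torques, N m; "eef_pos": TCP position; "tcp_rot": TCP orientation; "ft_force": force on the tool from outside, world axes, zero at the start; "moment": the same for the moment, N m; "opening": opening from 0.0 (shut) to 1.0 (fully open); "grip_force": force on a finger pad.
Only numpy, scipy, OpenCV 4.12 (cv2) and the standard library are available. Lean on these libraries where they do the work, as an engineer would, in place of code of your own. Each camera call takes 0.05 s, during which the arm holds its last target. There are 200 camera calls.

## Working session

There is one attempt and no reset: what is moved stays moved. The work goes in short steps, Python scripts to look and compute and a tool call to move; the robot and the scene stay as the last step left them, time stands still between calls to the robot, and variables do not carry over. Pictures are saved under pics/ and viewed, at most 10 in all, crops included, and the job is handed in when it is done.

Besides the shell and the picture viewer there is one more tool, called after "Request:" as name(argument=value, ...) on one line, values as JSON. move_arm: Moves the arm, as the interface text tells. Scaled input: -1 to 1 covers 0.15 m each way for a shift and pi/2 rad each way for a turn. Its arguments: {"type":"object","properties":{"moves":{"type":"array"},"claw":{"type":"number"}},"required":["moves"]}

```bash
mkdir -p pics; ls; python3 - <<'E'
from cell import monitor, viewer, order, env
import cv2
s=monitor.state();print(s)
for n in("top","scene"):
    im=viewer.read_camera(n);cv2.imwrite(f"pics/{n}0.png",im[:,:,::-1])
    i=viewer.camera_info(n);print(n,i)
E
```

```text
pics
{'t': 0.0, 'joints': array([-1.30858226e+00,  4.91575842e-01,  1.55946914e+00, -2.52514788e-05,
        1.09171075e+00, -1.05618382e-01]), 'qvel': array([ 4.58661839e-04, -8.06170406e-04,  2.44264765e-06,  4.69295516e-04,
       -9.54614091e-04,  1.09249074e-03]), 'tau': array([ 1.43725885e-05, -6.12644434e+01, -2.58184969e+01,  6.92049810e-02,
        4.82442684e-02, -1.64815433e-04]), 'eef_pos': array([ 224.6838217 , -582.94156452,  214.04485684]), 'tcp_rot': array([-3.14043369e+00, -1.00344374e-04,  3.67844048e-01]), 'ft_force': array([-0.38592327, -0.77021849,  0.45740457]), 'moment': array([-0.01250221,  0.05692441, -0.01820934]), 'grip_force': 0.0, 'opening': 0.9990718414025265}
top {'K': array([[368.3195976 ,   0.        , 321.77587613],
       [  0.        , 368.3195976 , 197.54395548],
       [  0.        ,   0.        ,   1.        ]]), 'camera_from_world': array([[-2.36744565e-02, -9.99664942e-01,  1.04654082e-02,
         9.65739141e-01],
       [-9.93745840e-01,  2.23889989e-02, -1.09398068e-01,
         5.34675947e+02],
       [ 1.09127104e-01, -1.29898957e-02, -9.93942925e-01,
         9.37182994e+02],
       [ 0.00000000e+00,  0.00000000e+00,  0.00000000e+00,
         1.00000000e+00]])}
scene {'K': array([[485.67448006,   0.        , 322.14918563],
       [  0.        , 485.67448006, 188.77488006],
       [  0.        ,   0.        ,   1.        ]]), 'camera_from_world': array([[-7.84291971e-01,  6.20391414e-01,  7.73311553e-04,
         4.06927706e+02],
       [ 4.19863718e-01,  5.31703905e-01, -7.35530704e-01,
        -1.40809767e+02],
       [-4.56728106e-01, -5.76546140e-01, -6.77490949e-01,
         1.62646363e+03],
       [ 0.00000000e+00,  0.00000000e+00,  0.00000000e+00,
         1.00000000e+00]])}
```

```bash
python3 -c "
import cv2
a=cv2.imread('pics/top0.png');cv2.imwrite('pics/top0b.png',cv2.resize(a[60:360,150:550],None,fx=2,fy=2,interpolation=cv2.INTER_CUBIC))"
```

```text
(no output)
```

View pics/top0.png

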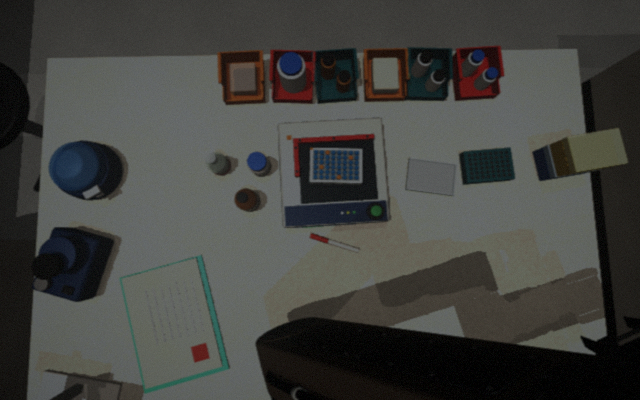

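View pics/scene0.png

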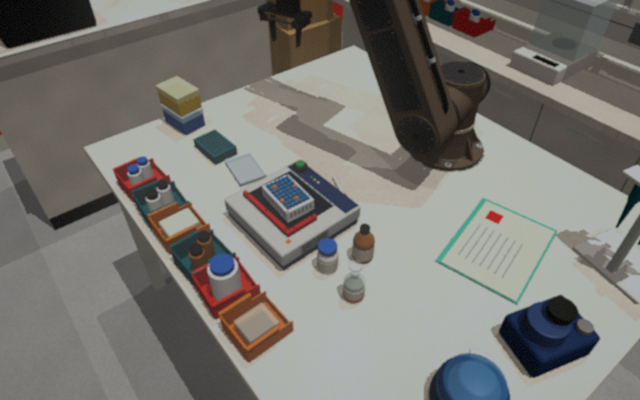

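The top view shows the reader at px (278–388, 118–227), with the stop at left (+y), the ledge at top (+x), and the button near (376, 211). The bottles stand left of it and the marker in front. I'll enlarge it.

```bash
python3 -c "
import cv2
a=cv2.imread('pics/top0.png');b=cv2.resize(a[112:232,270:400],None,fx=5,fy=5,interpolation=cv2.INTER_CUBIC);cv2.imwrite('pics/top0c.png',cv2.convertScaleAbs(b,alpha=1.5))"
```

```text
(no output)
```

View pics/top0c.png

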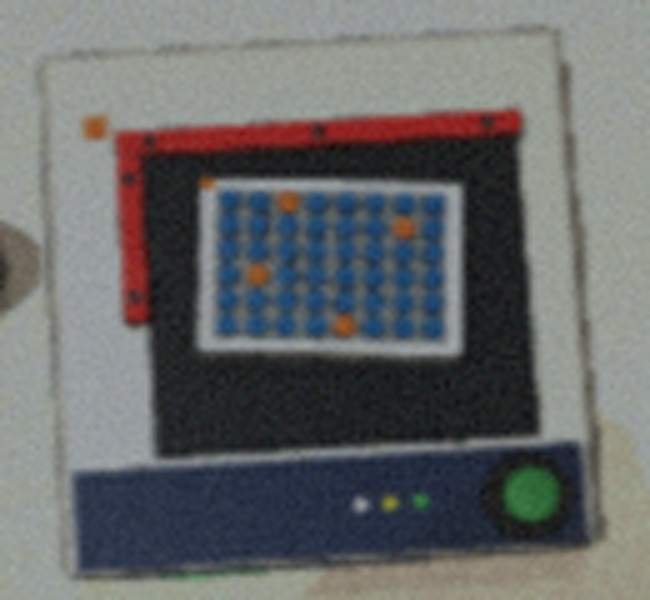

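The crop shows these positions:
- **Glass bottom corners:** (158,457) and (538,432).
- **Deck corners:** (43,57), (557,32), (590,545), (72,575).
- **Ledge outer ends:** (118,133) and (521,110).
- **Button:** (532,493).
- **Rack rim corners:** (200,180), (463,184), (462,356), (197,351).

```bash
cat > h.py <<'E'
import numpy as np
from scipy.optimize import least_squares
from cell import monitor, viewer, order, env
def proj(P,i):
    T=i["camera_from_world"];p=P@T[:3,:3].T+T[:3,3];q=p@i["K"].T;return q[:,:2]/q[:,2:]
def place(v,L):
    c,s=np.cos(v[2]),np.sin(v[2]);L=np.asarray(L,float)
    return np.c_[v[0]+c*L[:,0]-s*L[:,1],v[1]+s*L[:,0]+c*L[:,1],L[:,2]]
def fit(L,px,i,v0=(580,0,0)):
    r=least_squares(lambda v:(proj(place(v,L),i)-px).ravel(),v0,x_scale=(100,100,.1));return r.x,r.fun.reshape(-1,2)
E
python3 - <<'E'
from h import *
np.set_printoptions(precision=3,suppress=True)
i=viewer.camera_info("top")
f=lambda c:(np.array(c)+.5)/5-.5+[270,112]
L=[(-78,86,71),(-78,-108,71),(135,135,70),(135,-135,70),(-135,-135,70),(-135,135,70),(87,97,85.5),(-108,-98,92)]
c=[(158,457),(538,432),(43,57),(557,32),(590,545),(72,575),(118,133),(532,493)]
v,r=fit(L,f(c),i);print("reader",v,r.tolist())
h=107
w,r=fit([(42.75,63.9,h),(42.75,-63.9,h),(-42.75,-63.9,h),(-42.75,63.9,h)],f([(200,180),(463,184),(462,356),(197,351)]),i);print("rack",w,r.tolist())
d=w[:2]-v[:2];C,S=np.cos(v[2]),np.sin(v[2]);R=np.array([[C,S],[-S,C]])
print("rack in reader",R@d,w[2]-v[2]); print("corner gap",R@(place(w,[(42.75,63.9,71)])[0,:2]-v[:2])-[75,85])
print("button",place(v,[(-108,-98,92)]))
E
```

```text
reader [597.466 -40.788   0.034] [[-0.5828861316286975, 0.3459625175761687], [0.5483128667994492, 0.9656152793298531], [-0.9242810399209702, -0.9984194532056279], [0.9573674915116044, -1.5504581505450545], [2.5338007241621767, 0.43004321192378825], [-1.8575123478045157, 0.675172406340323], [-0.6209393026583143, -0.405845863385764], [-0.021470104087086384, 0.2612780321944115]]
rack [604.867 -46.219  -0.039] [[0.22142612036776654, -0.17797269843168806], [-0.22670861350457017, -0.058285489762027964], [-0.14801733948047513, 0.061736069128301096], [0.15245617915587673, 0.17549533224277525]]
rack in reader [ 7.211 -5.682] -0.07340560396726481
corner gap [-20.468 -30.089]
button [[ 492.893 -142.437   92.   ]]
```

Request:
move_arm(moves=[0, 0, 0, 0.107, 0, 0, 0, 0.106, 0.18, -0.29, 0, 0, 0.18, -0.29, 0, 0, 0.18, -0.29, 0, 0, 0.18, -0.29, 0, 0, 0.18, -0.29, 0, 0, 0.18, -0.29, 0, 0, 0.18, -0.29, 0, 0, 0.18, -0.29, 0, 0], claw=0)

```text
t: 1.35
eef_pos: [429.6, -226.7, 214.6]
tcp_rot: [-3.142, 0.0, 0.033]
ft_force: [0.9, -0.5, 0.4]
opening: 0.025
grip_force: 0.0
```

Request:
move_arm(moves=[0.187, -0.29, 0, 0, 0.187, -0.29, 0, 0, 0.187, -0.29, 0, 0, 0.187, -0.29, 0, 0, 0, 0, 0, 0, 0, 0, 0, 0])

```text
t: 2.1
eef_pos: [535.0, -50.7, 214.3]
tcp_rot: [3.142, 0.001, 0.034]
ft_force: [0.4, 0.0, -0.8]
opening: 0.002
grip_force: 0.0
```

```bash
python3 - <<'E'
from h import *
import cv2,pickle
i=viewer.camera_info("wrist");im=viewer.read_camera("wrist");pickle.dump(i,open('w1.pkl','wb'))
cv2.imwrite("pics/w1.png",im[:,:,::-1]);print(monitor.state()['eef_pos'])
E
```

```text
[534.92460251 -51.22237699 214.42874872]
```

View pics/w1.png

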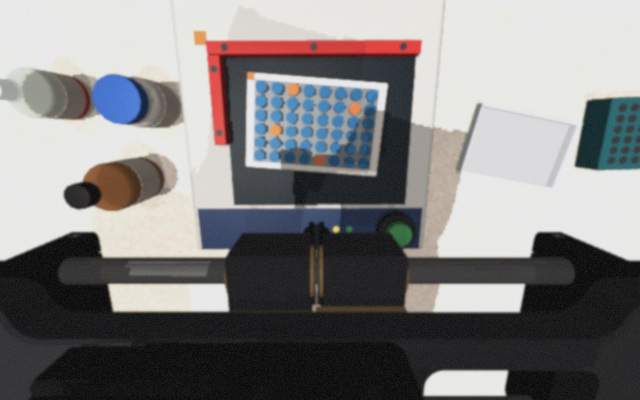

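The wrist view shows these positions:
- **Ledge outer corners:** (208,41) and (421,41).
- **Glass front corners:** (233,204) and (408,204).
- **Button:** (401,233).
- **Rack rim corners:** (248,72), (388,83), (376,176), (246,167).

```bash
python3 - <<'E'
from h import *
import pickle
np.set_printoptions(precision=3,suppress=True)
i=pickle.load(open('w1.pkl','rb'))
v,r=fit([(-78,86,71),(-78,-108,71),(87,97,85.5),(87,-108,85.5),(-108,-98,92)],np.array([(233,204),(408,204),(208,41),(421,41),(401,233)]),i);print("reader",v,r.round(1).tolist())
w,r=fit([(42.75,63.9,107),(42.75,-63.9,107),(-42.75,-63.9,107),(-42.75,63.9,107)],np.array([(248,72),(388,83),(376,176),(246,167)]),i);print("rack",w,r.round(1).tolist())
C,S=np.cos(v[2]),np.sin(v[2]);R=np.array([[C,S],[-S,C]])
print("rack in reader",R@(w[:2]-v[:2]),w[2]-v[2]); print("corner gap",R@(place(w,[(42.75,63.9,71)])[0,:2]-v[:2])-[75,85])
print("button",place(v,[(-108,-98,92)]),"tcp in reader",R@(monitor.state()['eef_pos'][:2]-v[:2]))
E
```

```text
reader [596.474 -41.688   0.04 ] [[1.9, 1.0], [-1.9, 0.0], [-2.0, -0.6], [2.1, -2.0], [-0.1, 2.7]]
rack [604.256 -46.586  -0.039] [[-0.8, -0.0], [0.4, 0.2], [0.6, 0.3], [-0.2, -0.3]]
rack in reader [ 7.577 -5.209] -0.07944438335197904
corner gap [-19.736 -29.903]
button [[ 492.518 -143.967   92.   ]] tcp in reader [-61.885  -7.043]
```

Request:
move_arm(moves=[0, 0, 0.3, 0, 0, 0, 0.3, 0, 0, 0, 0.28, 0, 0.06, 0, 0, 0, 0.04, 0, 0, 0, 0.03, 0, 0, 0, 0.03, 0, 0, 0, 0.03, 0, 0, 0, 0.03, 0, 0, 0, 0, 0, 0, 0])

```text
t: 3.4
eef_pos: [568.8, -49.5, 82.6]
tcp_rot: [3.141, -0.0, 0.033]
ft_force: [-0.2, 0.5, -0.7]
opening: 0.005
grip_force: 0.0
```

Request:
move_arm(moves=[0.02, 0, 0, 0, 0.02, 0, 0, 0, 0.013, 0, 0, 0, 0.007, 0, 0, 0, 0, 0, 0, 0])

```text
t: 4.03
eef_pos: [574.8, -49.1, 82.2]
tcp_rot: [-3.141, 0.006, 0.034]
ft_force: [-13.0, -2.5, 5.5]
opening: 0.006
grip_force: 6.7
```

Request:
move_arm(moves=[-0.13, 0, 0, 0, 0, 0.3, 0, 0, 0, 0.32, 0, 0, 0.24, 0, 0, 0, 0.24, 0, 0, 0, 0, 0, 0, 0])

```text
t: 4.78
eef_pos: [634.7, -140.5, 82.3]
tcp_rot: [3.141, -0.001, 0.034]
ft_force: [-0.1, -0.1, 0.0]
opening: 0.004
grip_force: 0.0
```

Request:
move_arm(moves=[0, -0.06, 0, 0, 0, -0.04, 0, 0, 0, -0.03, 0, 0, 0, -0.03, 0, 0, 0, -0.03, 0, 0, 0, -0.03, 0, 0, 0, -0.03, 0, 0, 0, -0.02, 0, 0, 0, 0, 0, 0])

```text
t: 5.9
eef_pos: [631.6, -99.6, 82.6]
tcp_rot: [-3.141, 0.0, 0.033]
ft_force: [0.3, 0.1, 0.4]
opening: 0.005
grip_force: 0.0
```

Request:
move_arm(moves=[0, -0.02, 0, 0, 0, -0.013, 0, 0, 0, -0.01, 0, 0, 0, -0.01, 0, 0, 0, 0, 0, 0])

```text
t: 6.52
eef_pos: [631.4, -91.8, 82.6]
tcp_rot: [-3.142, -0.0, 0.033]
ft_force: [0.1, -0.2, -0.1]
opening: 0.007
grip_force: 0.0
```

Request:
move_arm(moves=[0, -0.013, 0, 0, 0, -0.013, 0, 0, 0, -0.013, 0, 0, 0, 0, 0, 0])

```text
t: 7.02
eef_pos: [631.4, -90.5, 83.3]
tcp_rot: [3.136, -0.001, 0.033]
ft_force: [-4.1, -28.5, 2.8]
opening: 0.006
grip_force: 13.9
```

Request:
move_arm(moves=[0, 0.2, 0, 0, -0.26, 0, 0, 0, -0.26, 0, 0, 0, 0, -0.33, 0, 0, 0, -0.32, 0, 0, 0, 0, 0, 0])

```text
t: 7.78
eef_pos: [550.6, -18.8, 82.8]
tcp_rot: [-3.141, 0.0, 0.036]
ft_force: [-0.3, -0.5, 0.5]
opening: 0.007
grip_force: 0.0
```

```bash
python3 - <<'E'
from h import *
import cv2,pickle
print(monitor.state()['eef_pos'])
im=viewer.read_camera("top");b=cv2.resize(im[112:232,270:400,::-1],None,fx=5,fy=5,interpolation=cv2.INTER_CUBIC);cv2.imwrite('pics/top1c.png',cv2.convertScaleAbs(b,alpha=1.5))
E
```

```text
[550.64208337 -18.75843797  82.81810645]
```

View pics/top1c.png

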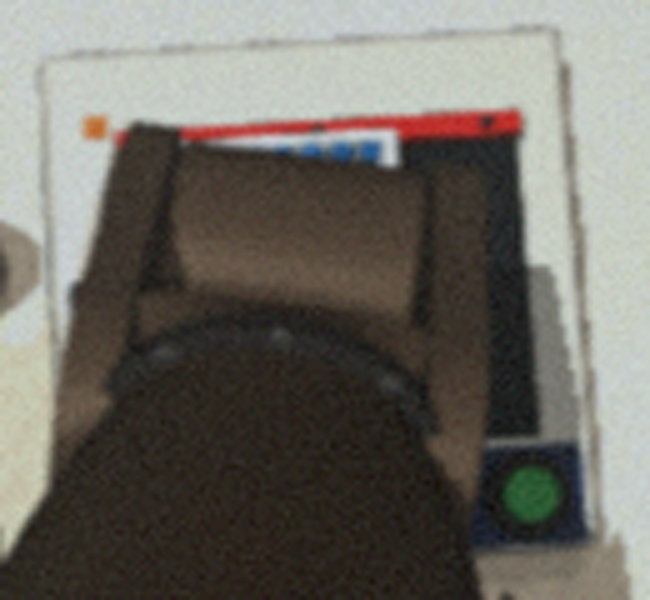

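The rack's far edge is now along the ledge, with its right end at (400,150). Next I'll square it with another push in x.

Request:
move_arm(moves=[0.07, 0, 0, 0, 0.04, 0, 0, 0, 0.025, 0, 0, 0, 0.015, 0, 0, 0, 0.013, 0, 0, 0, 0.013, 0, 0, 0, 0, 0, 0, 0, 0, 0, 0, 0])

```text
t: 8.82
eef_pos: [573.7, -20.4, 82.0]
tcp_rot: [-3.141, 0.008, 0.033]
ft_force: [-16.0, -1.7, 6.5]
opening: 0.003
grip_force: 8.2
```

Request:
move_arm(moves=[-0.13, 0, 0, 0, 0, 0, -0.27, 0, -0.152, 0.27, 0, 0, -0.152, 0.27, 0, 0, -0.152, 0.26, 0, 0, 0, 0, 0, 0, 0, 0, 0, 0])

```text
t: 9.7
eef_pos: [493.7, -143.2, 123.2]
tcp_rot: [3.142, -0.0, 0.033]
ft_force: [0.3, -1.4, -0.2]
opening: 0.003
grip_force: 0.0
```

```bash
python3 - <<'E'
from h import *
import cv2,pickle
i=viewer.camera_info("wrist");im=viewer.read_camera("wrist");pickle.dump(i,open('w2.pkl','wb'))
cv2.imwrite("pics/w2.png",im[:,:,::-1]);print(monitor.state()['eef_pos'])
E
```

```text
[ 493.82238224 -142.80786816  123.1843956 ]
```

View pics/w2.png

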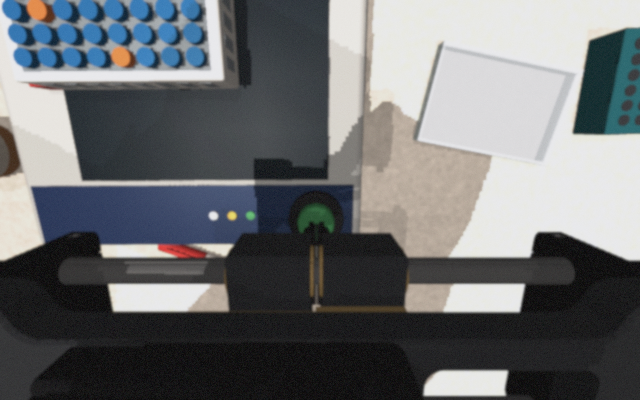

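The wrist view shows the fingertips (316,228) over the green button (316,220). The rack's front edge is parallel to the glass edge. Pressing now.

Request:
move_arm(moves=[0, 0, 0.17, 0, 0, 0, 0.03, 0, 0, 0, 0.02, 0, 0, 0, 0.02, 0, 0, 0, 0.02, 0, 0, 0, 0.01, 0, 0, 0, 0, 0, 0, 0, 0, 0])

```text
t: 10.75
eef_pos: [494.0, -143.1, 85.6]
tcp_rot: [3.141, -0.003, 0.033]
ft_force: [-8.6, 7.6, 40.5]
opening: 0.004
grip_force: 20.3
```

Request:
move_arm(moves=[0, 0, -0.2, 0, 0, 0, -0.2, 0, 0, 0, 0, 0, 0.15, -0.2, 0, 0, 0.15, -0.2, 0, 0, 0.15, -0.2, 0, 0, 0.148, -0.198, 0, 0, 0, 0, 0, 0, 0, 0, 0.16, 0, 0, 0, 0, 0])

```text
t: 12.0
eef_pos: [577.8, -21.1, 116.9]
tcp_rot: [-3.141, 0.004, 0.033]
ft_force: [0.3, -0.4, -0.1]
opening: 0.005
grip_force: 0.0
```

Request:
move_arm(moves=[0, 0, 0.03, 0, 0, 0, 0.02, 0, 0, 0, 0, 0, 0, 0, 0, 0])

```text
t: 12.5
eef_pos: [579.2, -20.7, 111.4]
tcp_rot: [3.141, -0.0, 0.033]
ft_force: [-0.6, 0.1, -0.4]
opening: 0.009
grip_force: 0.0
```

```bash
python3 - <<'E'
from h import *
import cv2
print(monitor.state()['eef_pos'],monitor.state()['ft_force'])
im=viewer.read_camera("wrist")
cv2.imwrite("pics/w3.png",cv2.resize(im[40:260,200:440,::-1],None,fx=2.7,fy=2.7,interpolation=cv2.INTER_CUBIC))
E
```

```text
[579.24761717 -20.69696754 111.36799967] [-0.58654185  0.06491129 -0.40733611]
```

View pics/w3.png

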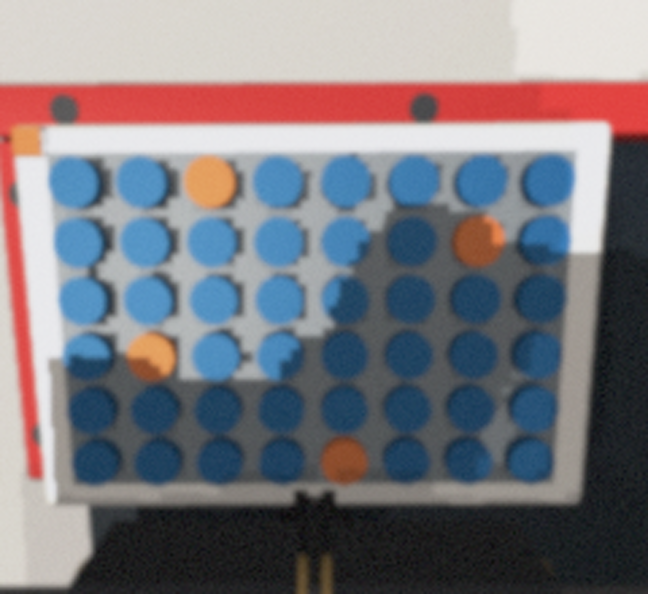

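The tips at (315,492) lie on the middle of the front rim. The rack is flush with both the ledge and the stop. Next I'll press down to touch the rim, then push forward.

Request:
move_arm(moves=[0.007, 0, 0.02, 0, 0, 0, 0.01, 0, 0, 0, 0.007, 0, 0, 0, 0, 0, 0, 0, 0, 0])

```text
t: 13.18
eef_pos: [580.4, -20.6, 107.0]
tcp_rot: [3.141, -0.001, 0.033]
ft_force: [-4.1, 0.1, 17.1]
opening: 0.003
grip_force: 8.6
```

Request:
move_arm(moves=[0.007, 0, -0.003, 0, 0.007, 0, -0.002, 0, 0, 0, 0, 0, 0, 0, 0, 0])

```text
t: 13.68
eef_pos: [580.6, -20.6, 107.1]
tcp_rot: [3.142, 0.003, 0.034]
ft_force: [-13.2, -1.8, 16.5]
opening: 0.004
grip_force: 11.1
```

Request:
move_arm(moves=[-0.005, 0, -0.004, 0, 0, 0, 0, 0, 0, 0, 0, 0, 0, 0, 0, 0, 0, 0, 0, 0, 0, 0, 0, 0])

```text
t: 14.42
eef_pos: [580.5, -20.6, 107.2]
tcp_rot: [3.142, 0.002, 0.033]
ft_force: [-6.4, -0.6, 9.0]
opening: 0.009
grip_force: 5.6
```

Request:
move_arm(moves=[0.003, 0, 0, 0, 0, 0, 0, 0, 0, 0, 0, 0, 0, 0, 0, 0, 0, 0, 0, 0, 0, 0, 0, 0, 0, 0, 0, 0])

```text
t: 15.3
eef_pos: [580.6, -20.6, 107.3]
tcp_rot: [-3.142, 0.003, 0.033]
ft_force: [-8.6, -1.5, 11.2]
opening: 0.006
grip_force: 7.0
```

```bash
python3 - <<'E'
from h import *
import cv2
im=viewer.read_camera("wrist");s=monitor.state();print(s['eef_pos'],s['ft_force'])
cv2.imwrite("pics/w4.png",cv2.resize(im[40:260,200:440,::-1],None,fx=2.7,fy=2.7,interpolation=cv2.INTER_CUBIC))
E
```

```text
[580.58234523 -20.54437049 107.21898109] [-8.88768444 -1.00279887 10.48903881]
```

View pics/w4.png

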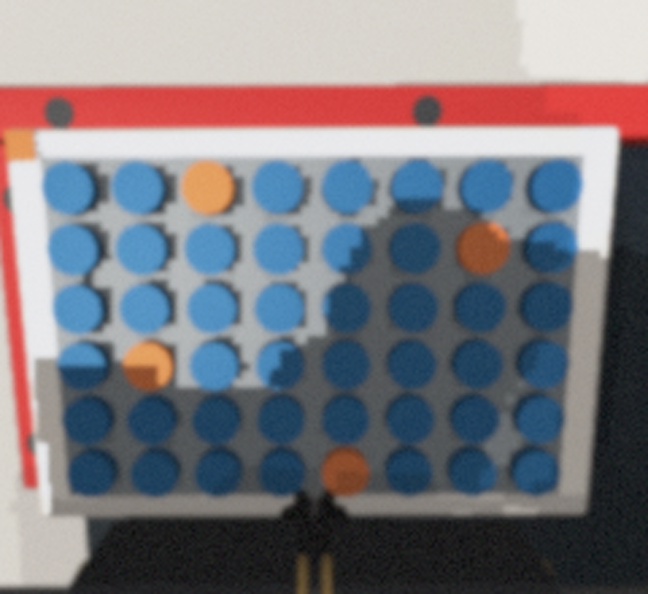

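The rack is flush at the ledge and stop, with the tips bearing on its front rim at (315,500). The push is steady at about 9 N back and 10.5 N down, so I'm handing in.

```bash
python3 -c "
from cell import order
print(order.job_done())"
```

```text
the job is handed in; nothing more can be done
None
```

I handed the job in with the rack home in the corner, the start button pressed and released, and the arm still holding the rack at about 9 N back and 10.5 N down; I got no verdict back from the judge.

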